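# Set the indexing dial of the drilling jig and lock it

## Robot

A 6-joint arm with a two-finger parallel gripper is mounted at the origin on a cart in front of the work surface, level with it; the furniture and walls round the work are solid. World frame = base frame: x ahead of the robot, y to its left, z up, the work surface at z = 0. Lengths are in mm, angles in rad, forces in N, time in s.
With the tool pointing down it reaches from about 275 to 750 mm from the base axis. Payload 10.2 kg.
Tool frame: the origin (TCP) lies on the mounting face of the last link; the fingertips stand 173 mm ahead of it and the grasp point (between the pads) lies 155 mm ahead of it (r.finger_overhang is the distance from the TCP to the fingertips, in mm); x points along the fingers, z is the direction in which the jaws open and shut, and the axes are right-handed (so a half turn about x gives the same grasp; the last joint's range is limited). The gripper opens to 85 mm and grips with 20 to 120 N. Pads are 22 mm wide; open, the fingers measure 114 mm over their backs; the gripper's body (76 mm by 85 mm) begins 54 mm behind the grasp point. The pads swing forward as they close: fully open they stand 13 mm farther back than shut.
Start: joints at [1.04, 0.313, 1.498, -0, 1.331, -0.223], TCP at [159.069, 500.329, 404.694] pointing down, gripper open.
Joint ranges: [-2.94, 2.94], [-0.97, 2.17], [0.19, 2.56], [-1.23, 4.37], [0.02, 3.11], [-2.88, 2.88]. Speed limits (rad/s): [2.39, 2.39, 3.01, 3.14, 3.14, 3.14].

## Interface

Orientations are given as a 3x3 rotation matrix whose columns are the frame's x, y, z axes.
In Python, from bench import r gives the robot as it stands.
- The arm moves only by the tool carry_out, never from a script. Its argument "series" is text: rows parted by semicolons, each of 5 numbers parted by spaces: the finger opening in mm, from 0 to 85.4, then the shift along the world's x, y, z in mm, then the turn about the world's z in rad. A call has 1 to 5 rows; each row is the pose to reach, as a shift and turn from the pose commanded when the call began; what a row does not reach only later rows make up. A row lasts 1/8 s, in which the tool goes at most 62.5 mm and 10.7 degrees, less where a joint would pass 70% of its speed; a pose out of reach is approached as far as the arm can. A call with a gripper value outside its range is refused whole. The fingers move at their own pace and stop on an object; the grip force is fixed at half the most. Time passes only in rows, so rows that repeat a pose let the fingers close. It gives the time, the measured TCP pose, the force and the opening at its end, in the units of the state.
- r.get_obs(): the state, without advancing time (a new reading comes with each control period).
- r.read_camera(name): name is "scene" or "side" or "wrist"; returns a dict with "color" (400x640x3 uint8, red, green, blue), "depth" (400x640 float32, mm along the optical axis (not along the pixel's ray), 0 where there is no reading), "intrinsics" (3x3 intrinsics, pixels), "dist" ([k1, k2, p1, p2, k3] as OpenCV has them; the pictures are not rectified), "cam_to_world" (4x4, takes a point from camera to world coordinates). Camera axes: x right, y down, z forward; pixel columns grow to the right and rows downward; lengths in mm; the calibration is good to about 2 mm. A picture is of the moment at which its call begins.
- r.finish_job(): hands the job in, once; it reports no verdict.
The state is a dict: "time": time; "q": joint angles; "joint_vel": joint speeds; "effort": joint torques, N m; "eef_pos": TCP position; "ee_rot": TCP orientation; "force": force on the tool from outside, world axes, zero at the start; "moment": the same for the moment, N m; "finger_gap": finger opening in mm.
Only numpy, scipy, OpenCV 4.12 (cv2) and the standard library are available. Lean on these libraries where they do the work, as an engineer would, in place of code of your own. Each camera call takes 0.05 s, during which the arm holds its last target.

## Task

Set the indexing dial of the drilling jig: with the fingertips push the dial's upright fin round, from one side and without pinching it, until the index mark on the dial lines up with the one long line on the scale ring around it, leaving the ring itself where it is. Then press the round lock plunger on the jig's board fully down, with the dial still on its line. Leave the tape roll, tape measure and screwdriver beside the jig alone.

Things in the scene. Friction and masses are not known exactly. Their poses are not given: they have to be found in the camera images.
- jig: The jig's plywood board, 186 x 275 x 12 mm, screwed down flat on the worktop. Origin on the dial's axis at worktop height; z up; the board runs from -93 to +93 mm along its x and from -100 to +175 mm along its y. On it, about the origin: a fixed-by-friction aluminium scale ring of 176 mm diameter (top 26 mm above the worktop), inside it the flat steel dial of 129 mm diameter (top 30 mm above the worktop). The lock plunger stands on the board at +128 mm along the board's y.
- dial (a joint): Turn of the dial in rad against the board, growing counter-clockwise seen from above; at 0 the fin and index mark point along the board's +x. It turns more than a full turn either way from its start. Friction (about 0.15 N m) keeps it where it is left; there is no spring.
- index_mark (a point): Outer end of the dial's index mark, a dark 3 mm wide line on the dial's top, at its rim, 64 mm from the axis, straight outward from the fin.
- fin_mid (a point): Centre of the upright fin on the dial, 34 mm from the dial's axis. The fin is a steel plate 14 mm thick and 30 mm high that runs radially from 14 to 51 mm from the axis, its top 60 mm and its foot 30 mm above the worktop; its inner end meets a round hub of 30 mm diameter and 63 mm top height. It is pushed on one flank: fingers on both flanks at once count as pinching.
- scale_ring (a joint): Turn of the scale ring in rad against the board, growing counter-clockwise; at 0 its long line points along the board's +x. It is stiff (1.5 N m) and is to stay where it is.
- target_line (a point): Inner end, 66 mm from the axis, of the scale ring's one long line (20 mm long, 3 mm wide, across the ring); the ring's other lines, 15 degrees apart, are 8 mm short and narrower.
- plunger (a joint): Travel of the lock plunger in m: 0 up, 0.012 fully down on its collar. It moves straight down against about 5 N of friction and stays where it is left.
- plunger_top (a point): Centre of the top of the lock plunger's flat round steel cap, 40 mm diameter, 46 mm above the worktop when up.
- masking_tape: Roll of pale masking tape lying flat, 90 mm diameter, 25 mm high; origin at the centre of its underside. Loose, to be left alone.
- tape_measure: Tape measure lying on its side, 64 x 89 x 33 mm; origin at the centre of its underside. Loose, to be left alone.
- screwdriver: Screwdriver lying flat, 183 mm long, 26 mm high; origin at the centre of its underside. Loose, to be left alone.

How it is judged (in metres and radians):
On the way, in this order (a step that is already met when the one before it is completed fails the run):
1. the dial rests with its index mark on the ring's long line, the plunger still up (horizontal distance between index_mark and target_line below 0.004 m and velocity of joint dial between -0.05 and 0.05 rad/s and value of joint plunger below 0.004 m), for 0.2 s.
2. the plunger is pressed fully down (value of joint plunger above 0.01 m), for 0.2 s.
At the end, for the whole second after the job is handed in: The index mark is on the ring's long line (their facing ends, 2 mm apart when in line, are within 4 mm, which is about 3.4 mm or 3 degrees round the rim), the dial rests, the plunger is down by more than 10 of its 12 mm, and the ring is where it was (within 4 mm) (horizontal distance between index_mark and target_line below 0.004 m and value of joint plunger above 0.01 m and velocity of joint dial between -0.05 and 0.05 rad/s and distance of target_line from where it was at the start of the episode below 0.004 m); the robot touches nothing.
It fails at once if the fin is pinched: both its flanks are touched by the fingers at once (contact force between each of dial_c2, dial_c3 and the fingers above 1.5 N).
It fails at once if the scale ring is turned (distance of target_line from where it was at the start of the episode above 0.006 m).
It fails at once if the tape roll, tape measure or screwdriver is moved or lifted by more than 15 mm (distance of any of masking_tape, tape_measure, screwdriver from where it was at the start of the episode above 0.015 m).
It also fails if it takes over 61 s, if anything falls off the work surface, if the arm or the gripper's body presses on something with over 40 N, if the wrist force passes 120 N, or if a joint passes its speed limit or range.

## Working session

There is one attempt and no reset: what is moved stays moved. The work goes in short steps, Python scripts to look and compute and a tool call to move; the robot and the scene stay as the last step left them, time stands still between calls to the robot, and variables do not carry over. Pictures are saved under pics/ and viewed, and the job is handed in when it is done.

Besides the shell and the picture viewer there is one more tool, called after "Call:" as a command line: name --argument value ..., lists and objects as JSON in quotes. carry_out: Moves the arm, as the interface text tells. Its arguments: {"type":"object","properties":{"series":{"type":"string"}},"required":["series"]}

```bash
ls; mkdir -p pics; python3 - <<'E'
from bench import r
import cv2,numpy as np
o=r.get_obs()
for k in o: print(k,np.round(o[k],3).tolist())
print(r.finger_overhang)
for n in ("scene","side","wrist"):
    c=r.read_camera(n); cv2.imwrite(f"pics/{n}0.png",c["color"][:,:,::-1])
    print(n,c["intrinsics"].tolist(),c["dist"],np.round(c["cam_to_world"],3).tolist())
E
```

```text
pics
time 0.0
q [1.04, 0.313, 1.498, -0.0, 1.331, -0.223]
joint_vel [-0.001, 0.0, 0.001, 0.001, 0.001, -0.002]
effort [0.001, -41.227, -25.974, -0.0, 0.004, -0.0]
eef_pos [159.042, 500.291, 404.143]
ee_rot [[-0.001, -0.953, 0.303], [-0.001, 0.303, 0.953], [-1.0, 0.0, -0.001]]
force [-0.165, -0.547, -0.26]
moment [0.033, 0.017, 0.01]
finger_gap 85.404
173.4
scene [[414.9359656740746, 0.0, 312.0928937612731], [0.0, 414.9359656740746, 205.09598679945884], [0.0, 0.0, 1.0]] [-0.10353089  0.          0.          0.          0.        ] [[0.439, -0.628, 0.642, 41.765], [-0.898, -0.319, 0.302, -116.595], [0.016, -0.71, -0.705, 649.85], [0.0, 0.0, 0.0, 1.0]]
side [[362.42625198159783, 0.0, 320.613424468069], [0.0, 362.42625198159783, 202.12864105398393], [0.0, 0.0, 1.0]] [-0.05840947  0.          0.          0.          0.        ] [[0.959, -0.132, 0.249, 351.468], [-0.281, -0.393, 0.876, -618.234], [-0.018, -0.91, -0.414, 426.904], [0.0, 0.0, 0.0, 1.0]]
wrist [[300.00760103022793, 0.0, 320.95818091543873], [0.0, 300.00760103022793, 194.54343205533294], [0.0, 0.0, 1.0]] [0.00818727 0.         0.         0.         0.        ] [[0.303, 0.906, 0.296, 82.253], [0.953, -0.287, -0.096, 524.664], [-0.001, 0.311, -0.95, 373.932], [0.0, 0.0, 0.0, 1.0]]
```

View pics/scene0.png

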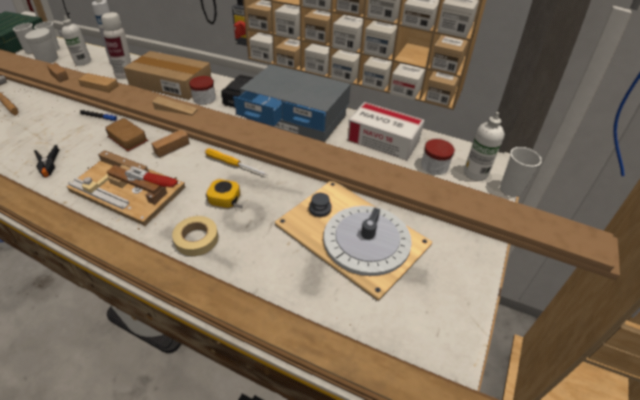

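View pics/side0.png

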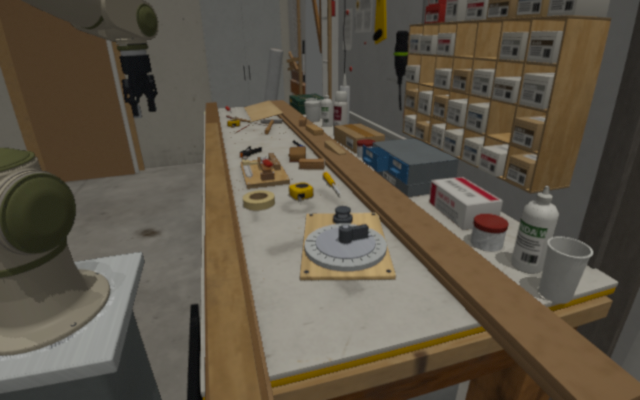

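View pics/wrist0.png

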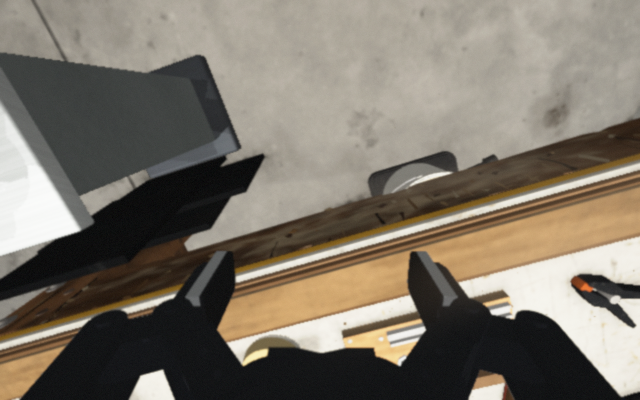

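The scene view shows the jig: dial hub near (368,232), plunger near (320,205), and long line apparently near (335,257). The tape, tape measure and screwdriver are at left, away from the jig. I'll zoom in and locate the jig.

```bash
cat > h.py <<'E'
from bench import r
import cv2,numpy as np
def cast(c,uv,z):
    uv=np.array(uv,float).reshape(-1,1,2)
    n=cv2.undistortPoints(uv,c["intrinsics"],c["dist"]).reshape(-1,2)
    T=c["cam_to_world"]; d=np.c_[n,np.ones(len(n))]@T[:3,:3].T; o=T[:3,3]
    return o+d*((z-o[2])/d[:,2])[:,None]
def proj(c,P):
    T=np.linalg.inv(c["cam_to_world"]); rv=cv2.Rodrigues(T[:3,:3])[0]
    return cv2.projectPoints(np.array(P,float).reshape(-1,1,3),rv,T[:3,3],c["intrinsics"],c["dist"])[0].reshape(-1,2)
def crop(c,x0,y0,x1,y1,s,name):
    im=c["color"][y0:y1,x0:x1,::-1]; cv2.imwrite(name,cv2.resize(im,None,fx=s,fy=s,interpolation=cv2.INTER_CUBIC))
E
python3 - <<'E'
from h import *
c=r.read_camera("scene"); crop(c,265,170,445,300,4.4,"pics/sc1.png")
for z,uv in ((12,[(332,184),(431,241),(378,291),(276,224)]),(46,[(320,199)]),(63,[(368,223)])): print(z,cast(c,uv,z).round(1).tolist())
c=r.read_camera("side"); crop(c,290,195,400,280,7,"pics/si1.png")
for z,uv in ((12,[(306,214),(380,213),(393,274),(302,277)]),(46,[(343,210)])): print(z,cast(c,uv,z).round(1).tolist())
E
```

```text
12 [[706.1, 145.9, 12.0], [639.9, -105.0, 12.0], [478.2, -48.1, 12.0], [539.0, 199.0, 12.0]]
46 [[616.2, 135.1, 46.0]]
63 [[581.7, 16.7, 63.0]]
12 [[544.3, 200.0, 12.0], [727.3, 145.2, 12.0], [639.1, -105.1, 12.0], [470.3, -60.6, 12.0]]
46 [[618.9, 125.8, 46.0]]
```

View pics/sc1.png

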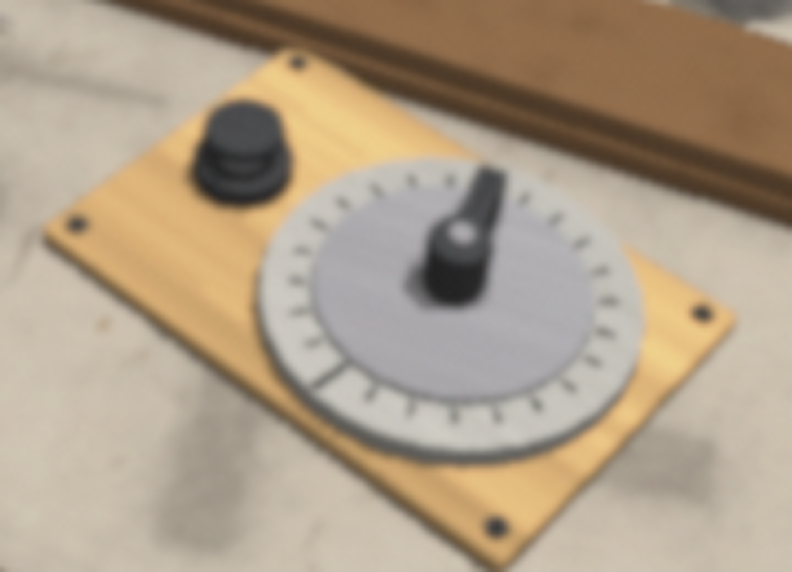

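View pics/si1.png

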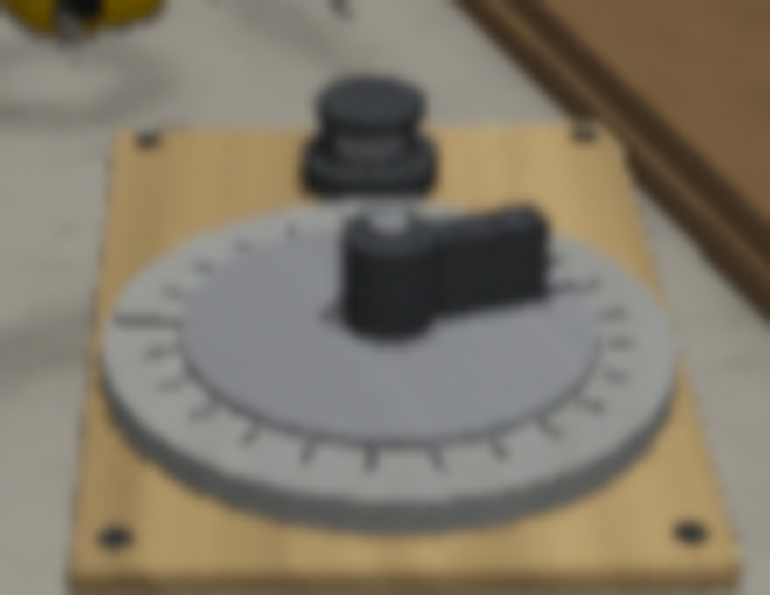

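```bash
python3 - <<'E'
from h import *
def fit(p):
    A=np.c_[2*p[:,:2],np.ones(len(p))]; s=np.linalg.lstsq(A,(p[:,:2]**2).sum(1),rcond=None)[0]
    return s[:2],np.sqrt(s[2]+s[:2]@s[:2])
for n,x0,y0,s,b,ring,hub,fin,lo,li in (("scene",265,170,4.4,None,[(258,290),(640,310),(430,160),(315,387),(450,452),(600,400),(300,210),(560,190)],(462,232),(493,172),(317,387),(343,363)),
  ("side",290,195,7,None,[(105,340),(672,345),(385,508),(150,430),(620,430),(250,212),(520,212)],(390,222),(545,212),(112,320),(180,322))):
    c=r.read_camera(n); f=lambda p,z: cast(c,np.array(p,float).reshape(-1,2)/s+[x0,y0],z)
    ctr,R=fit(f(ring,26)); print(n,"ring",ctr.round(1),R.round(1),"hub",f(hub,63).round(1),"fin",f(fin,60).round(1))
    L=f([lo,li],26); print(L.round(1).tolist(),"ang line",np.degrees(np.arctan2(*(L[:,:2].mean(0)-ctr)[::-1])),"fin",np.degrees(np.arctan2(*(f(fin,60)[0,:2]-ctr)[::-1])))
E
```

```text
scene ring [580.6  12.5] 85.9 hub [[584.1  13.5  63. ]] fin [[628.5  14.5  60. ]]
[[504.2, 45.8, 26.0], [521.4, 40.9, 26.0]] ang line 155.56238420184923 fin 2.3411931142928952
side ring [583.4  12.5] 88.5 hub [[585.3  14.4  63. ]] fin [[634.3  10.8  60. ]]
[[505.6, 45.6, 26.0], [525.4, 37.9, 26.0]] ang line 156.70601685225648 fin -1.90440826158854
```

Axis is at about (582, 13), fin at about 0°, long line at about 156°, so I'll push counter-clockwise. I'll move above the jig with the fingers shut and the tool yawed so the wrist camera looks at the dial from outside.

Call:
carry_out --series "0 23 -26 -2 -0.14; 0 46 -52 -4 -0.28; 0 70 -78 -7 -0.42; 0 93 -105 -10 -0.56; 0 116 -131 -13 -0.71"

```text
time: 0.98
eef_pos: [275.7, 368.4, 391.6]
ee_rot: [[0.0, -0.521, 0.853], [0.0, 0.853, 0.521], [-1.0, -0.0, 0.0]]
force: [0.4, -0.8, 0.5]
finger_gap: -0.0
```

Call:
carry_out --series "0 23 -26 -2 -0.14; 0 46 -52 -4 -0.28; 0 70 -78 -7 -0.42; 0 93 -105 -10 -0.56; 0 116 -131 -13 -0.71"

```text
time: 1.6
eef_pos: [391.7, 237.3, 378.7]
ee_rot: [[0.0, 0.161, 0.987], [0.0, 0.987, -0.161], [-1.0, 0.0, 0.0]]
force: [0.1, 0.7, 0.2]
finger_gap: -0.2
```

Call:
carry_out --series "0 23 -26 -2 -0.14; 0 46 -52 -4 -0.28; 0 70 -78 -7 -0.42; 0 93 -105 -10 -0.56; 0 116 -131 -13 -0.71"

```text
time: 2.22
eef_pos: [507.8, 106.3, 365.6]
ee_rot: [[0.0, 0.766, 0.643], [0.0, 0.643, -0.766], [-1.0, 0.0, 0.0]]
force: [0.3, 0.5, 0.1]
finger_gap: 0.3
```

Call:
carry_out --series "0 23 -26 -2 -0.14; 0 46 -52 -4 -0.28; 0 70 -78 -7 -0.42; 0 93 -105 -10 -0.56; 0 115 -132 -13 -0.70"

```text
time: 2.85
eef_pos: [622.8, -25.6, 352.5]
ee_rot: [[-0.0, 1.0, -0.001], [0.0, -0.001, -1.0], [-1.0, -0.0, -0.0]]
force: [0.2, -0.1, 0.6]
finger_gap: -0.1
```

```bash
python3 - <<'E'
from h import *
o=r.get_obs(); print(o["time"],o["eef_pos"],o["ee_rot"].round(3).tolist(),o["q"].round(2),o["force"],o["finger_gap"])
c=r.read_camera("wrist"); cv2.imwrite("pics/w1.png",c["color"][:,:,::-1])
print(c["cam_to_world"].round(3).tolist())
E
```

```text
2.85 [622.7607434  -25.63852868 352.47559499] [[-0.0, 1.0, -0.001], [0.0, -0.001, -1.0], [-1.0, -0.0, -0.0]] [-0.23  0.57  1.25  0.    1.32  1.34] [ 0.21076225 -0.09853114  0.58819709] -0.10496584099758897
[[-0.001, -0.95, -0.311, 701.951], [-1.0, 0.001, -0.0, -25.479], [0.0, 0.311, -0.95, 322.159], [0.0, 0.0, 0.0, 1.0]]
```

View pics/w1.png

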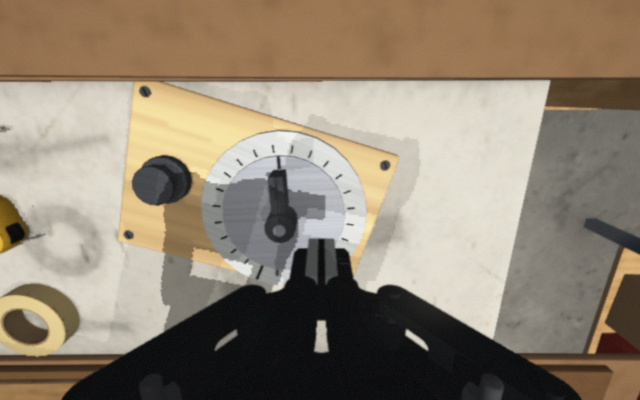

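The wrist view shows the dial: hub top (279,230), index mark near (278,160), long line near (262,270). I'll crop it to measure.

```bash
python3 - <<'E'
from h import *
c=r.read_camera("wrist"); crop(c,190,115,380,290,4,"pics/w1c.png")
E
```

```text
(no output)
```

View pics/w1c.png

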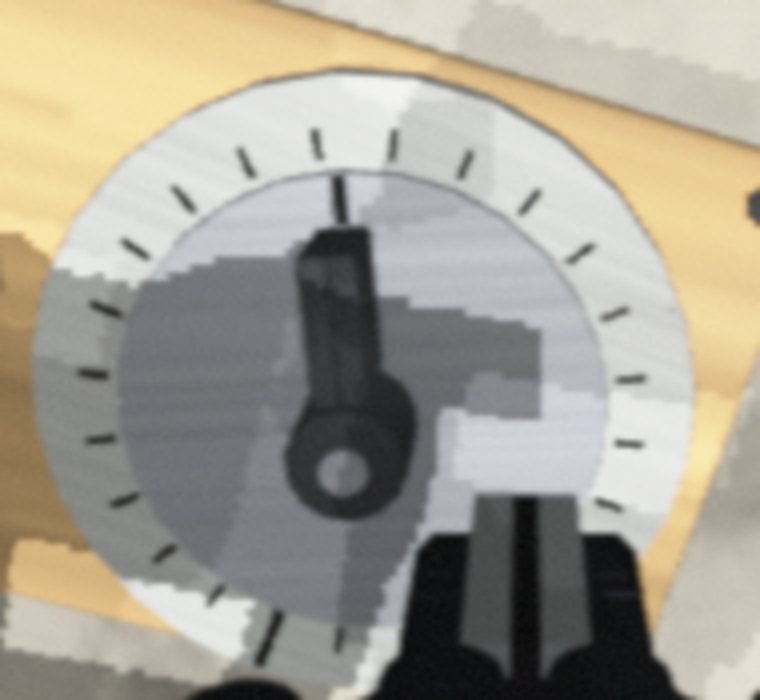

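```bash
cat >> h.py <<'E'
def fit(p):
    A=np.c_[2*p[:,:2],np.ones(len(p))]; s=np.linalg.lstsq(A,(p[:,:2]**2).sum(1),rcond=None)[0]
    return s[:2],np.sqrt(s[2]+s[:2]@s[:2])
E
python3 - <<'E'
from h import *
c=r.read_camera("wrist"); f=lambda p,z: cast(c,np.array(p,float).reshape(-1,2)/4+[190,115],z)[:,:2]
ring=f([(33,370),(693,385),(360,69),(150,150),(560,122),(120,580),(655,250),(60,270)],26)
dial=f([(118,385),(607,385),(350,172),(200,225),(540,245),(150,500)],30)
for p in (ring,dial):
    C,R=fit(p); print(C.round(1),R.round(1),(np.linalg.norm(p-C,axis=1)-R).round(1))
C=(fit(ring)[0]+fit(dial)[0])/2
a=lambda q:np.degrees(np.arctan2(q[:,1]-C[1],q[:,0]-C[0])).round(1)
m=f([(338,178),(343,222)],30); l=f([(262,663),(279,613)],26)
print("mark",m.round(1).tolist(),a(m)); print("line",l.round(1).tolist(),a(l),np.linalg.norm(l-C,axis=1))
print("hub",f((343,472),63),"plunger",cast(c,[(161,180)],46),"finger tips",cast(c,[(190+475/4,115+495/4),(190+580/4,115+495/4)],352.5-173).round(1))
E
```

```text
[581.3  14. ] 87.2 [ 0.9 -1.2  0.7 -1.9  3.1  1.2 -1.4 -1.5]
[580.9  14.5] 64.0 [ 0.3 -0.2 -0.1 -0.2  0.4 -0.1]
mark [[643.3, 18.4], [632.2, 17.8]] [3.9 3.9]
line [[502.2, 47.7], [518.5, 41.8]] [157.  156.3] [85.73327415 68.43113586]
hub [[579.55797778  15.61119994]] plunger [[626.94966559 124.41528305  46.        ]] finger tips [[631.6 -20.7 179.5]
 [631.6 -34.4 179.5]]
```

Call:
carry_out --series "0 0 -1 -45 0.03; 0 0 -2 -90 0.07; 0 0 -2 -125 0.07; 0 0 -2 -139 0.07; 0 0 -2 -139 0.07"

```text
time: 3.62
eef_pos: [622.0, -26.3, 213.9]
ee_rot: [[-0.0, 0.997, 0.075], [0.0, 0.075, -0.997], [-1.0, -0.0, -0.0]]
force: [-0.2, 0.0, 0.5]
finger_gap: 0.2
```

```bash
python3 - <<'E'
from h import *
o=r.get_obs(); print(o["time"],o["eef_pos"],o["ee_rot"].round(3).tolist(),o["q"].round(2),o["force"])
c=r.read_camera("wrist"); cv2.imwrite("pics/w2.png",c["color"][:,:,::-1])
c=r.read_camera("side"); crop(c,290,140,430,280,4,"pics/si2.png")
E
```

```text
3.625 [622.01578472 -26.25068329 213.90226899] [[-0.0, 0.997, 0.075], [0.0, 0.075, -0.997], [-1.0, -0.0, -0.0]] [-0.23  0.72  1.38  0.    1.04  1.27] [-0.19497743  0.00805934  0.53984638]
```

View pics/w2.png

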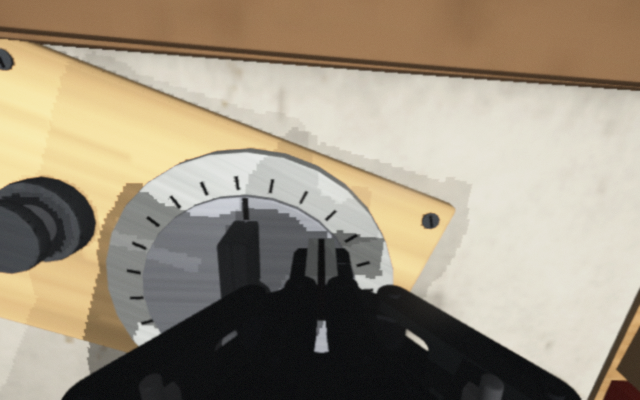

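View pics/si2.png

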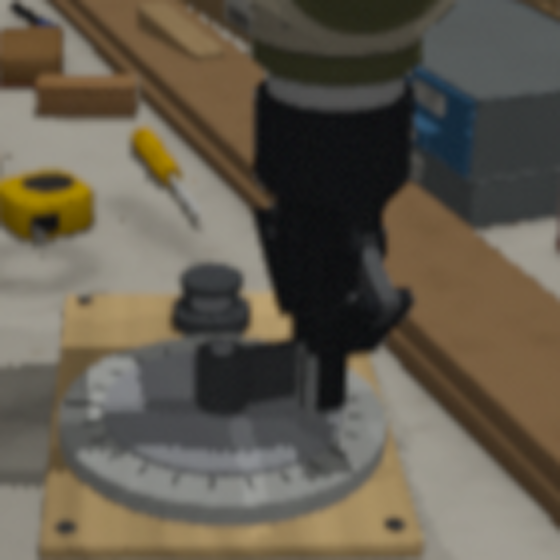

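Call:
carry_out --series "0 0 7 0 0; 0 1 14 0 0; 0 1 18 0 0; 0 1 20 0 0; 0 1 20 0 0"

```text
time: 4.35
eef_pos: [623.1, -6.6, 213.7]
ee_rot: [[0.0, 0.997, 0.074], [-0.0, 0.074, -0.997], [-1.0, 0.0, 0.0]]
force: [0.3, -0.2, -0.4]
finger_gap: -0.1
```

Call:
carry_out --series "0 0 2 0 0; 0 0 4 0 0; 0 0 4 0 0"

```text
time: 4.72
eef_pos: [623.2, -2.9, 213.7]
ee_rot: [[0.0, 0.997, 0.074], [-0.001, 0.074, -0.997], [-1.0, 0.0, 0.001]]
force: [1.8, -3.5, -0.9]
finger_gap: -0.3
```

```bash
python3 - <<'E'
from h import *
c=r.read_camera("wrist"); crop(c,190,140,390,290,4,"pics/w3.png")
E
```

```text
(no output)
```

View pics/w3.png

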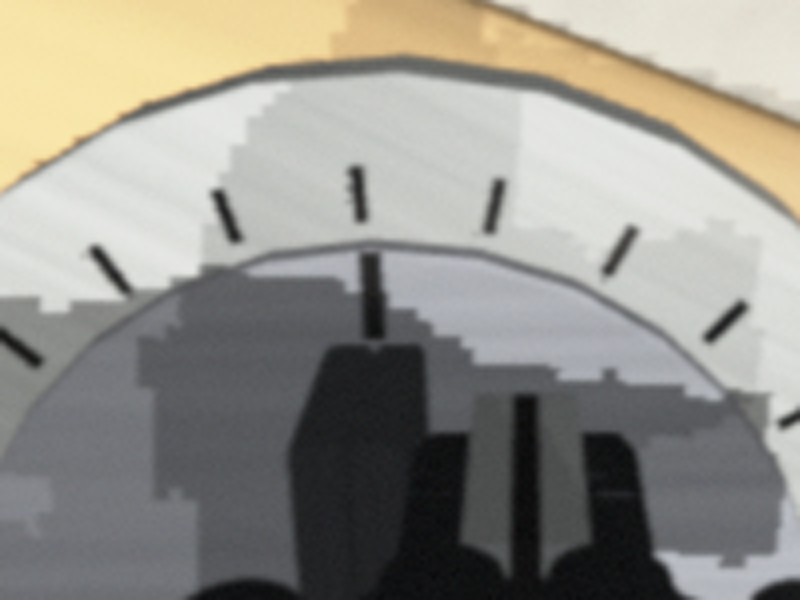

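Contact is at about −3 mm in y (≈4 N), on one flank only. I'll work out the arc that keeps the fingers flat on that flank.

```bash
python3 - <<'E'
import numpy as np
C=np.array([581.5,14]);d=-19.8
P=lambda a:C+np.array([40*np.cos(a)-d*np.sin(a),40*np.sin(a)+d*np.cos(a)])
s=4.0; p0=P(np.radians(s)); print(p0)
for k in range(4):
    a0=s+35*k; print(a0,[ [*(P(np.radians(a0+7*i))-P(np.radians(a0))).round(1),round(np.radians(7*i),2)] for i in range(1,6)])
E
```

```text
[622.78374019  -2.96150925]
4.0 [[np.float64(1.8), np.float64(5.2), np.float64(0.12)], [np.float64(2.9), np.float64(10.5), np.float64(0.24)], [np.float64(3.3), np.float64(15.9), np.float64(0.37)], [np.float64(3.1), np.float64(21.4), np.float64(0.49)], [np.float64(2.3), np.float64(26.7), np.float64(0.61)]]
39.0 [[np.float64(-1.5), np.float64(5.2), np.float64(0.12)], [np.float64(-3.7), np.float64(10.2), np.float64(0.24)], [np.float64(-6.4), np.float64(15.0), np.float64(0.37)], [np.float64(-9.7), np.float64(19.3), np.float64(0.49)], [np.float64(-13.5), np.float64(23.2), np.float64(0.61)]]
74.0 [[np.float64(-4.2), np.float64(3.4), np.float64(0.12)], [np.float64(-8.9), np.float64(6.3), np.float64(0.24)], [np.float64(-13.8), np.float64(8.6), np.float64(0.37)], [np.float64(-19.0), np.float64(10.2), np.float64(0.49)], [np.float64(-24.4), np.float64(11.3), np.float64(0.61)]]
109.0 [[np.float64(-5.4), np.float64(0.4), np.float64(0.12)], [np.float64(-10.9), np.float64(0.1), np.float64(0.24)], [np.float64(-16.2), np.float64(-0.9), np.float64(0.37)], [np.float64(-21.4), np.float64(-2.5), np.float64(0.49)], [np.float64(-26.4), np.float64(-4.7), np.float64(0.61)]]
```

Call:
carry_out --series "0 1.8 5.2 0 0.12; 0 2.9 10.5 0 0.24; 0 3.3 15.9 0 0.37; 0 3.1 21.4 0 0.49; 0 2.3 26.7 0 0.61"

```text
time: 5.4
eef_pos: [625.5, 23.7, 213.7]
ee_rot: [[0.001, 0.773, 0.635], [-0.001, 0.635, -0.773], [-1.0, 0.0, 0.001]]
force: [1.6, -6.9, -0.9]
finger_gap: 0.1
```

Call:
carry_out --series "0 -1.5 5.2 0 0.12; 0 -3.7 10.2 0 0.24; 0 -6.4 15 0 0.37; 0 -9.7 19.3 0 0.49; 0 -13.5 23.2 0 0.61"

```text
time: 6.02
eef_pos: [612.2, 47.0, 213.9]
ee_rot: [[0.002, 0.27, 0.963], [-0.001, 0.963, -0.27], [-1.0, -0.0, 0.002]]
force: [3.7, -4.4, -1.7]
finger_gap: 0.0
```

```bash
python3 - <<'E'
from h import *
c=r.read_camera("wrist"); crop(c,120,100,520,300,2,"pics/w4.png")
c=r.read_camera("side"); crop(c,290,140,430,280,4,"pics/si4.png")
E
```

```text
(no output)
```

View pics/w4.png

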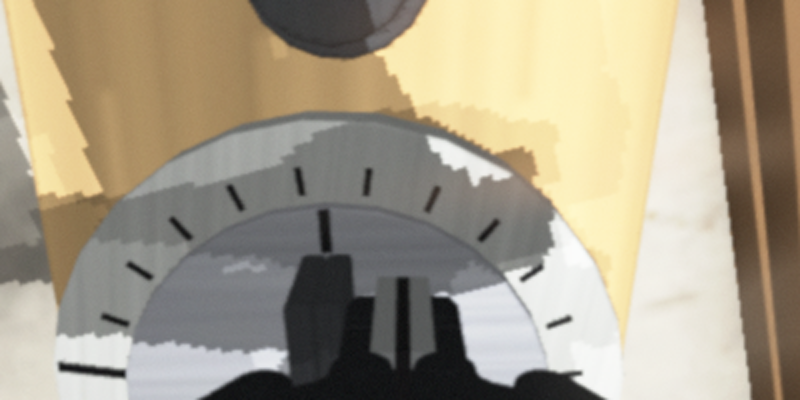

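View pics/si4.png

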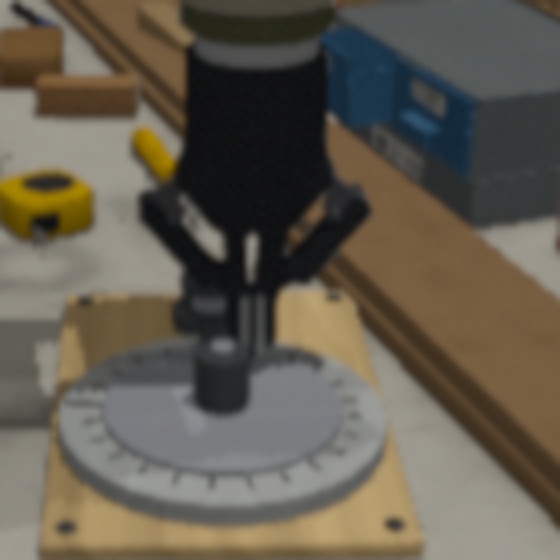

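The dial follows; the mark sits at (324,230) in the crop, with the fin at about 74°. Continuing to about 144°.

Call:
carry_out --series "0 -4.2 3.4 0 0.12; 0 -8.9 6.3 0 0.24; 0 -13.8 8.6 0 0.37; 0 -19 10.2 0 0.49; 0 -24.4 11.3 0 0.61"

```text
time: 6.75
eef_pos: [587.9, 58.6, 214.1]
ee_rot: [[0.003, -0.328, 0.945], [0.0, 0.945, 0.328], [-1.0, -0.001, 0.003]]
force: [6.0, -1.6, -0.5]
finger_gap: 0.2
```

Call:
carry_out --series "0 -5.4 0.4 0 0.12; 0 -10.9 0.1 0 0.24; 0 -16.2 -0.9 0 0.37; 0 -21.4 -2.5 0 0.49; 0 -26.4 -4.7 0 0.61"

```text
time: 7.38
eef_pos: [561.5, 54.1, 214.2]
ee_rot: [[0.003, -0.81, 0.586], [0.001, 0.586, 0.81], [-1.0, -0.002, 0.003]]
force: [5.4, 2.0, -0.2]
finger_gap: 0.1
```

```bash
python3 - <<'E'
from h import *
o=r.get_obs(); print(o["time"],o["q"].round(2))
c=r.read_camera("wrist"); crop(c,200,140,400,290,4,"pics/w5.png")
E
```

```text
7.375 [-0.11  0.61  1.58  0.    0.94 -1.06]
```

View pics/w5.png

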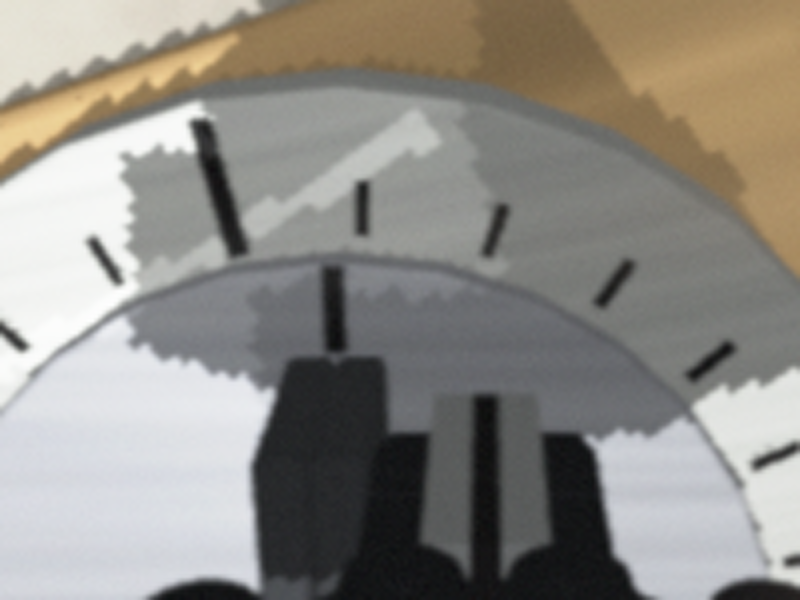

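```bash
python3 - <<'E'
from h import *
c=r.read_camera("wrist"); f=lambda p,z: cast(c,np.array(p,float).reshape(-1,2)/4+[200,140],z)[:,:2]
C,R=fit(f([(30,390),(130,300),(240,265),(355,255),(470,270),(600,330),(690,415),(765,565)],30)); print(C,R)
m=f([(332,268),(336,350)],30); l=f([(202,122),(239,252)],26); s=f([(362,183),(362,235)],26)
for C in (C,np.array([581.5,14])):
  a=lambda q:np.degrees(np.arctan2(q[:,1]-C[1],q[:,0]-C[0])).round(1)
  print(a(m),a(l),a(s),np.linalg.norm(m-C,axis=1),np.linalg.norm(l-C,axis=1))
C=np.array([581.5,14]);d=-19.8
P=lambda a:C+np.array([40*np.cos(a)-d*np.sin(a),40*np.sin(a)+d*np.cos(a)])
a0=144;print([ [*(P(np.radians(a0+2.5*i))-P(np.radians(a0))).round(1),round(np.radians(2.5*i),3)] for i in range(1,7)])
E
```

```text
[580.04468285  16.96517748] 61.78618519612758
[146.  146.3] [157.8 158.3] [142.4 142.4] [59.79677572 47.55930603] [81.48920971 62.50901511]
[144.5 144.4] [156.3 156.4] [141.3 141.1] [62.68396983 50.44311777] [83.98729188 64.99441543]
[[np.float64(-1.7), np.float64(-0.9), np.float64(0.044)], [np.float64(-3.4), np.float64(-2.0), np.float64(0.087)], [np.float64(-5.0), np.float64(-3.0), np.float64(0.131)], [np.float64(-6.5), np.float64(-4.2), np.float64(0.175)], [np.float64(-8.1), np.float64(-5.4), np.float64(0.218)], [np.float64(-9.5), np.float64(-6.7), np.float64(0.262)]]
```

About 12.0° remains. I'll push about 10° gently and look again.

Call:
carry_out --series "0 -1.7 -0.9 0 0.044; 0 -3.4 -2 0 0.087; 0 -5 -3 0 0.131; 0 -6.5 -4.2 0 0.175; 0 -6.5 -4.2 0 0.175"

```text
time: 8.1
eef_pos: [554.9, 49.9, 214.0]
ee_rot: [[0.001, -0.898, 0.441], [0.001, 0.441, 0.898], [-1.0, -0.001, 0.001]]
force: [2.9, 2.2, 1.6]
finger_gap: -0.4
```

```bash
python3 - <<'E'
from h import *
c=r.read_camera("wrist"); crop(c,220,150,360,250,5.6,"pics/w6.png")
E
```

```text
(no output)
```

View pics/w6.png

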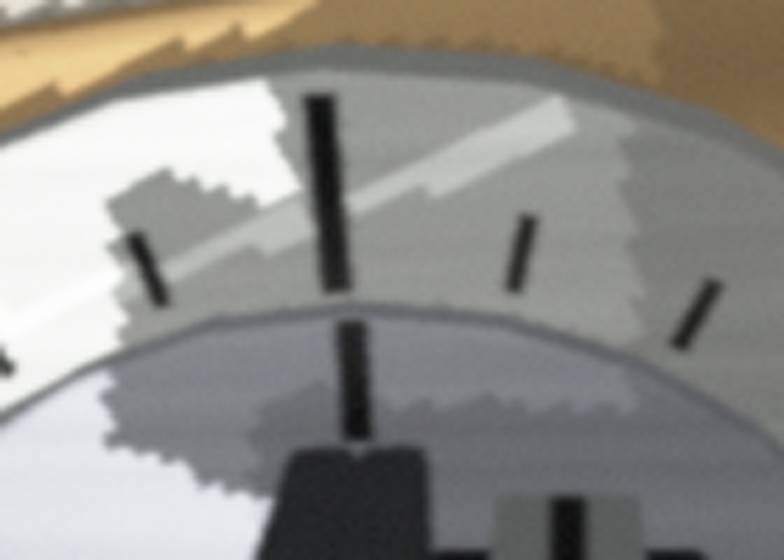

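```bash
python3 - <<'E'
from h import *
c=r.read_camera("wrist"); f=lambda p,z: cast(c,np.array(p,float).reshape(-1,2)/5.6+[220,150],z)[:,:2]
m=f([(351,320),(356,438)],30); l=f([(320,96),(337,290)],26)
for C in (np.array([580,17]),np.array([581.5,14]),np.array([583,12])):
  a=lambda q:np.degrees(np.arctan2(q[:,1]-C[1],q[:,0]-C[0])).round(2)
  print(a(m),a(l),np.linalg.norm(m-C,axis=1))
print(np.linalg.norm(m[0]-l[1]))
E
```

```text
[156.21 156.83] [157.42 157.82] [59.91837436 47.34423883]
[154.25 154.35] [155.92 155.85] [62.53771682 49.95056008]
[153.23 153.08] [155.12 154.81] [64.76788756 52.18131415]
2.472463364850075
```

Call:
carry_out --series "0 -0.5 -0.4 0 0.014; 0 -1 -0.75 0 0.028; 0 -1 -0.75 0 0.028"

```text
time: 8.57
eef_pos: [553.5, 48.9, 213.7]
ee_rot: [[-0.0, -0.911, 0.412], [0.0, 0.412, 0.911], [-1.0, 0.0, 0.0]]
force: [2.0, 3.8, 3.1]
finger_gap: 0.0
```

```bash
python3 - <<'E'
from h import *
c=r.read_camera("wrist"); crop(c,220,150,360,250,5.6,"pics/w7.png")
E
```

```text
(no output)
```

View pics/w7.png

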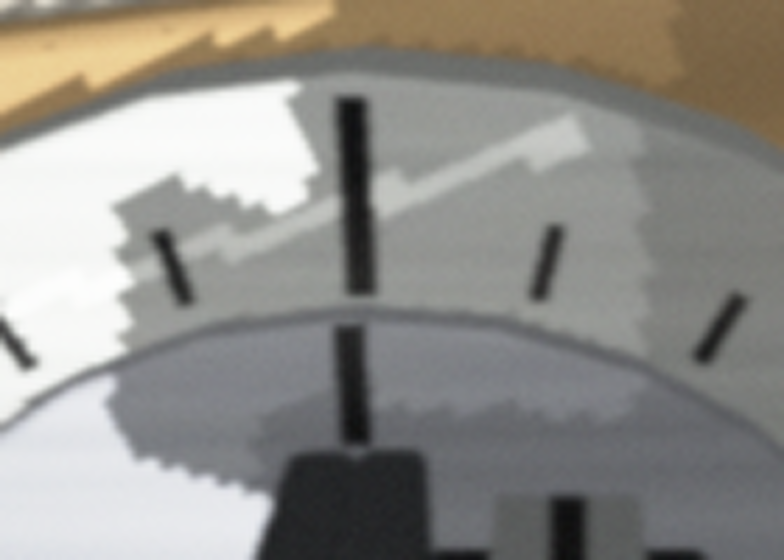

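```bash
python3 - <<'E'
from h import *
c=r.read_camera("wrist"); f=lambda p,z: cast(c,np.array(p,float).reshape(-1,2)/5.6+[220,150],z)[:,:2]
m=f([(349,326),(356,442)],30); l=f([(351,98),(362,294)],26)
for C in (np.array([580,17]),np.array([581.5,14]),np.array([583,12])):
  a=lambda q:np.degrees(np.arctan2(q[:,1]-C[1],q[:,0]-C[0])).round(2)
  print(a(m),a(l),np.linalg.norm(m-C,axis=1))
print(m,l,np.linalg.norm(m[0]-l[1]))
E
```

```text
[158.62 159.15] [157.42 157.72] [59.75506845 47.39165824]
[156.56 156.55] [155.93 155.75] [62.28587814 49.91264444]
[155.46 155.19] [155.12 154.7 ] [64.46963129 52.09939503]
[[524.35552974  38.77983322]
 [535.71031515  33.86395821]] [[504.72385281  48.29999994]
 [523.00088061  40.35620554]] 2.0784667341634546
```

The dial is within about 1° (0.7 mm) of the line. I'll back straight off the flank, lift and check.

Call:
carry_out --series "0 3 7 0 0; 0 6 14 0 0; 0 6 14 30 0; 0 6 14 80 0; 0 6 14 130 0"

```text
time: 9.3
eef_pos: [559.4, 63.2, 344.8]
ee_rot: [[-0.002, -0.911, 0.412], [-0.0, 0.412, 0.911], [-1.0, 0.001, -0.001]]
force: [0.9, -1.1, -0.5]
finger_gap: 0.1
```

```bash
python3 - <<'E'
from h import *
c=r.read_camera("wrist"); cv2.imwrite("pics/w8.png",c["color"][:,:,::-1]); crop(c,240,110,400,230,5,"pics/w8c.png")
c=r.read_camera("side");crop(c,290,140,430,280,4,"pics/si8.png")
E
```

```text
(no output)
```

View pics/w8.png

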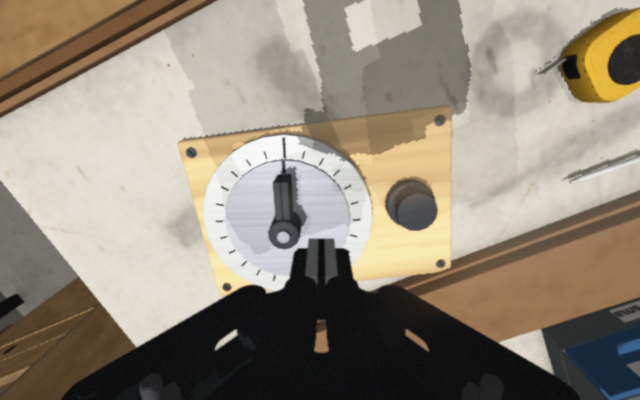

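View pics/w8c.png

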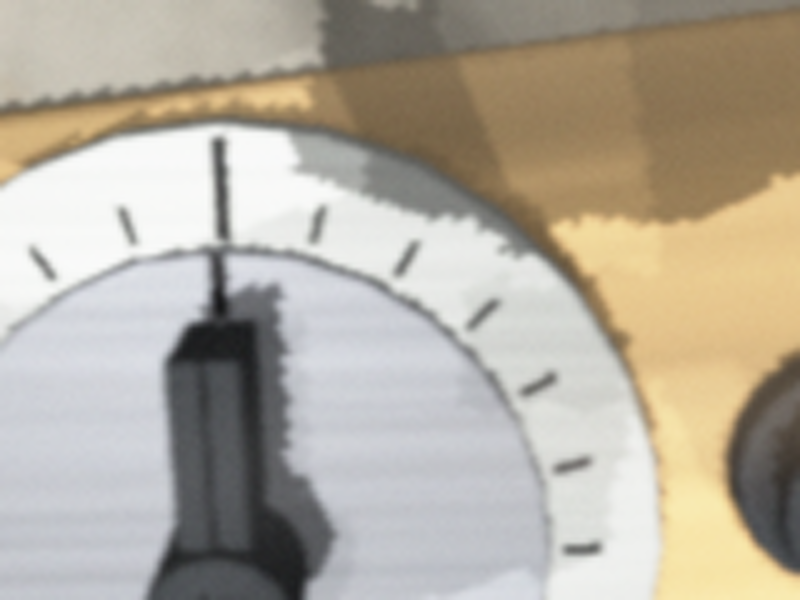

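View pics/si8.png

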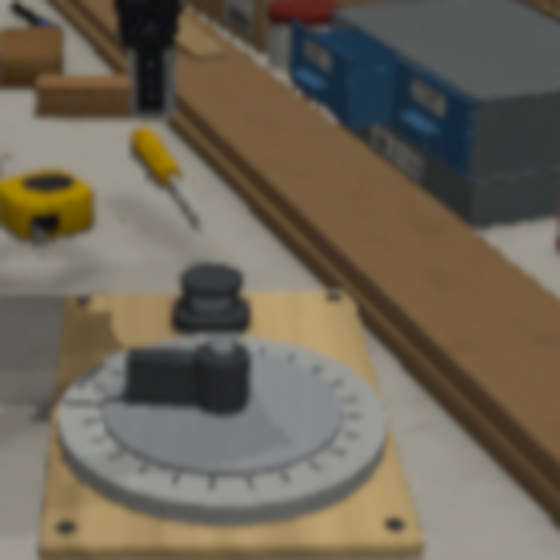

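```bash
python3 - <<'E'
from h import *
c=r.read_camera("wrist"); f=lambda p,z: cast(c,np.array(p,float).reshape(-1,2)/5+[240,110],z)[:,:2]
m=f([(216,254),(218,315)],30); l=f([(219,140),(222,238)],26)
C=np.array([581.5,14]); a=lambda q:np.degrees(np.arctan2(q[:,1]-C[1],q[:,0]-C[0])).round(2)
print(a(m),a(l),np.linalg.norm(m[0]-l[1]))
crop(c,375,165,455,245,8,"pics/p1.png")
s=r.read_camera("scene"); crop(s,290,180,350,230,10,"pics/p2.png")
s=r.read_camera("side"); crop(s,325,200,365,230,15,"pics/p3.png")
E
```

```text
[155.78 155.93] [155.04 155.  ] 2.474117728942177
```

View pics/p1.png

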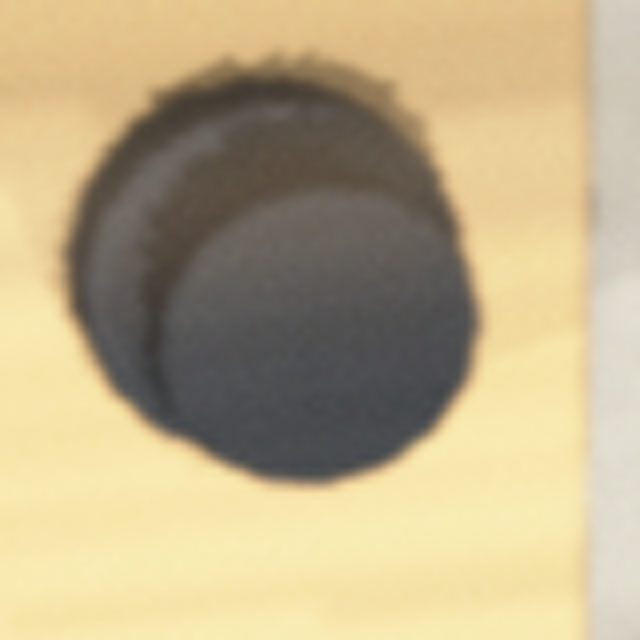

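View pics/p2.png

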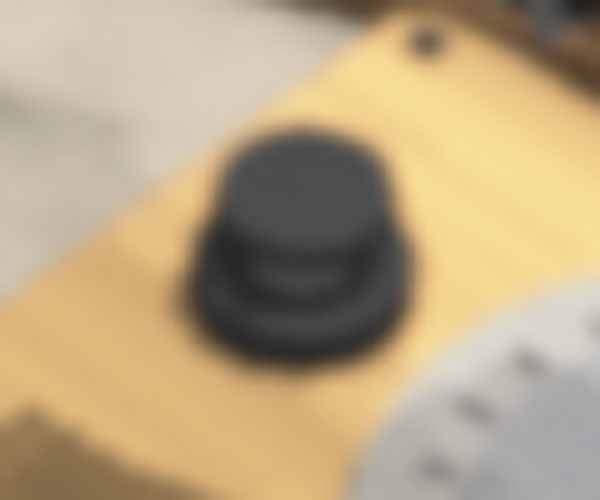

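View pics/p3.png

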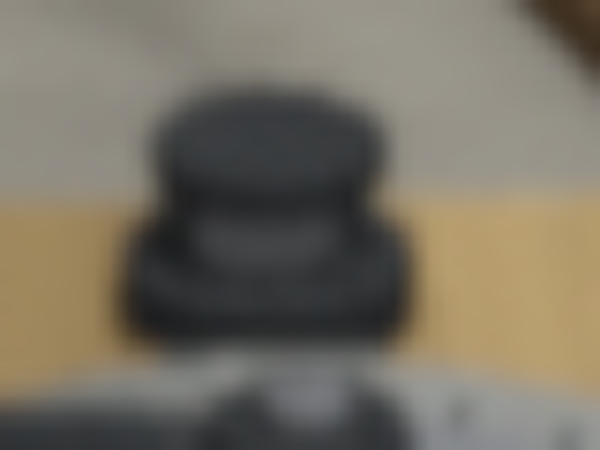

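```bash
python3 - <<'E'
from h import *
for n,p in (("wrist",(375+319/8,165+335/8)),("scene",(290+30.3,180+18.8)),("side",(325+268/15,200+145/15))):
    print(n,cast(r.read_camera(n),[p],46).round(1))
o=r.get_obs(); print(o["time"],o["eef_pos"])
E
```

```text
wrist [[612.8 136.1  46. ]]
scene [[617.  134.8  46. ]]
side [[619.3 127.7  46. ]]
9.7 [559.49385309  62.96938951 342.29619965]
```

Call:
carry_out --series "0 28 36 0 0; 0 56.5 72 0 0; 0 56.5 72 -50 0; 0 56.5 72 -100 0; 0 56.5 72 -115 0"

```text
time: 10.32
eef_pos: [615.3, 134.9, 225.0]
ee_rot: [[-0.007, -0.911, 0.412], [-0.0, 0.412, 0.911], [-1.0, 0.006, -0.003]]
force: [0.0, -0.1, 0.7]
finger_gap: 0.3
```

Call:
carry_out --series "0 0 0 -5 0; 0 0 0 -9 0; 0 0 0 -12 0; 0 0 0 -12 0"

```text
time: 10.82
eef_pos: [616.4, 134.8, 217.9]
ee_rot: [[0.003, -0.911, 0.412], [0.0, 0.412, 0.911], [-1.0, -0.002, 0.001]]
force: [1.0, 0.3, 3.1]
finger_gap: -0.1
```

```bash
python3 - <<'E'
from h import *
c=r.read_camera("wrist"); cv2.imwrite("pics/w9.png",c["color"][:,:,::-1])
c=r.read_camera("side");crop(c,290,140,430,280,4,"pics/si9.png")
E
```

```text
(no output)
```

View pics/w9.png

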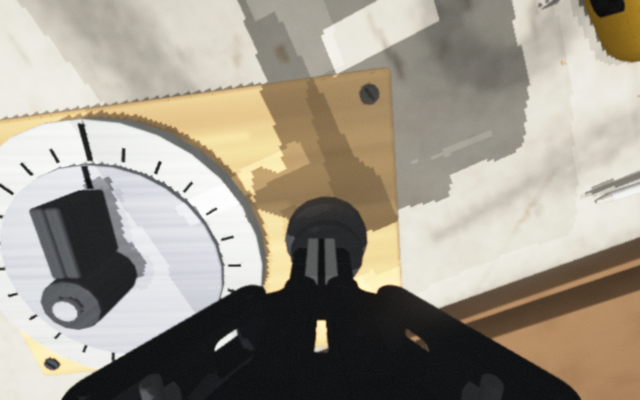

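View pics/si9.png

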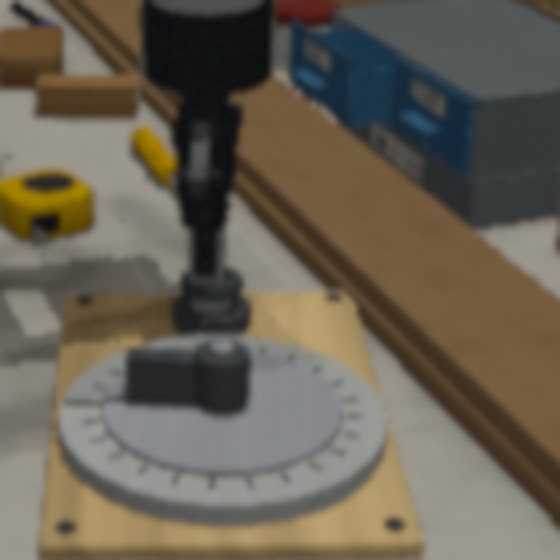

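The fingertips are centred on the cap, contact is starting (about 3 N), and the mark is still on its line. Pressing down slowly.

Call:
carry_out --series "0 0 0 -2 0; 0 0 0 -4 0; 0 0 0 -6 0; 0 0 0 -8 0; 0 0 0 -9 0"

```text
time: 11.55
eef_pos: [616.1, 134.8, 207.5]
ee_rot: [[0.0, -0.911, 0.412], [0.0, 0.412, 0.911], [-1.0, -0.0, 0.0]]
force: [3.8, 0.8, 3.8]
finger_gap: -0.0
```

Call:
carry_out --series "0 0 0 -1 0; 0 0 0 -2 0; 0 0 0 -2 0"

```text
time: 11.92
eef_pos: [616.1, 134.9, 207.3]
ee_rot: [[0.001, -0.911, 0.412], [-0.0, 0.412, 0.911], [-1.0, -0.001, 0.0]]
force: [-1.5, -1.6, 18.1]
finger_gap: -0.1
```

It stalled at tip height 33.9 mm with 18 N, so the plunger is on its collar. I'll hold with slightly more force, then lift straight off.

Call:
carry_out --series "0 0 0 -1 0; 0 0 0 -1.5 0; 0 0 0 -1.5 0"

```text
time: 12.3
eef_pos: [616.1, 135.0, 207.2]
ee_rot: [[0.001, -0.911, 0.412], [-0.0, 0.412, 0.911], [-1.0, -0.001, 0.0]]
force: [-7.7, -1.5, 28.7]
finger_gap: -0.2
```

Call:
carry_out --series "0 0 0 15 0; 0 0 0 60 0; 0 0 0 110 0; 0 -20 -30 140 0; 0 -40 -60 140 0"

```text
time: 12.92
eef_pos: [575.3, 74.5, 345.7]
ee_rot: [[0.001, -0.911, 0.411], [-0.0, 0.411, 0.911], [-1.0, -0.001, 0.0]]
force: [0.5, -0.1, -0.0]
finger_gap: -0.2
```

```bash
python3 - <<'E'
from h import *
o=r.get_obs(); print(o["time"],o["eef_pos"],o["force"],o["joint_vel"].round(3))
c=r.read_camera("wrist"); cv2.imwrite("pics/w10.png",c["color"][:,:,::-1]); crop(c,170,110,330,230,5,"pics/w10c.png")
c=r.read_camera("side");crop(c,290,140,430,280,4,"pics/si10.png")
c=r.read_camera("scene");crop(c,165,130,445,300,2.8,"pics/sc10.png")
E
```

```text
12.925 [575.28469005  74.46019786 345.72275366] [ 0.54123512 -0.12770132 -0.01770045] [-0.438 -0.388  0.711 -0.001 -0.262 -0.425]
```

View pics/w10.png

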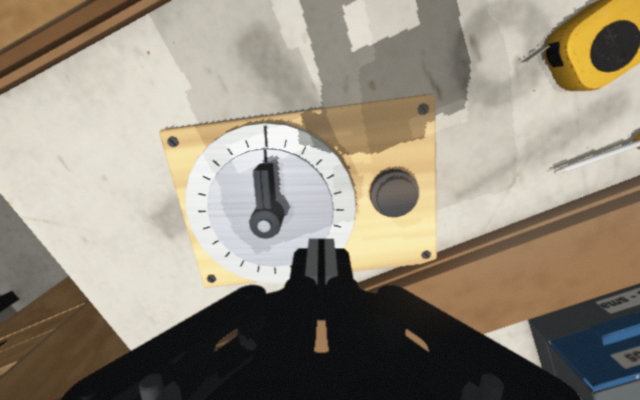

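View pics/si10.png

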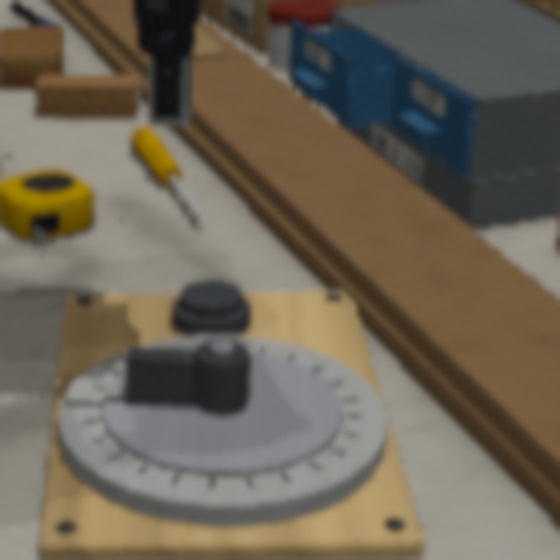

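View pics/sc10.png

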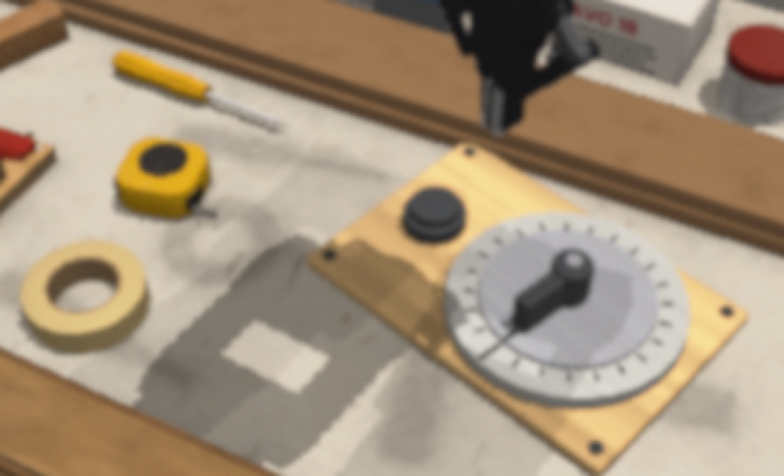

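View pics/w10c.png

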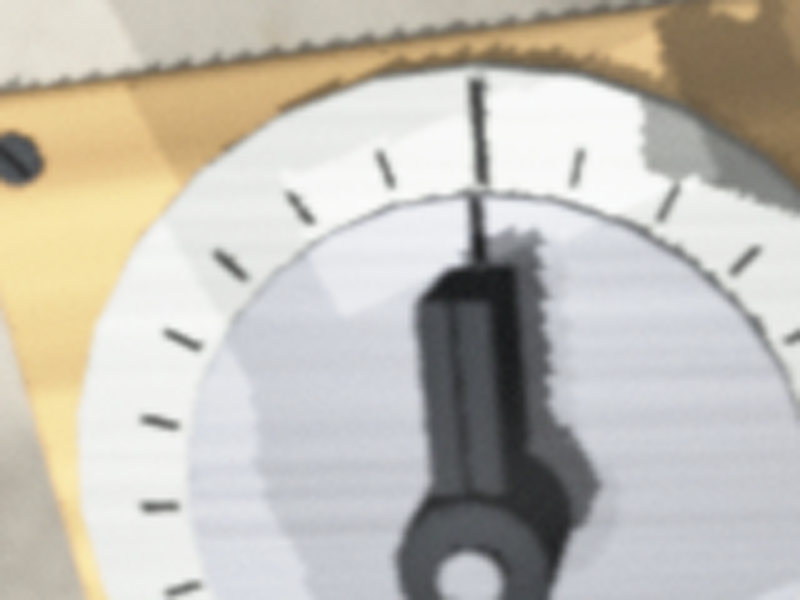

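The mark end (474,197) is about 6 px (1.1 mm) from the line's end (482,182), as before the press, and well within the limit. The plunger cap is down on its collar. I'll let the arm settle, then hand in.

Call:
carry_out --series "0 0 0 0 0; 0 0 0 0 0; 0 0 0 0 0"

```text
time: 13.45
eef_pos: [576.2, 75.3, 343.8]
ee_rot: [[-0.001, -0.911, 0.411], [0.0, 0.411, 0.911], [-1.0, 0.001, -0.0]]
force: [-0.5, -0.2, -0.3]
finger_gap: -0.1
```

```bash
python3 - <<'E'
from h import *
print(r.get_obs()["joint_vel"].round(3)); print(r.finish_job())
E
```

```text
[-0.002 -0.005  0.001 -0.002 -0.002 -0.   ]
the job is handed in; nothing more can be done
None
```

The dial is on its line and the plunger is fully down. I handed the job in at 13.45 s of the 61 s allowed; the hand-in gives no verdict.

- **Dial:** With the fingers shut I pushed one flank of the fin about 152° counter-clockwise, backed off and lifted clear. The last small push went slightly past the line, and I left it there. The mark rests about 0.8° (roughly 1 mm) beyond the line. I measured 2.5 mm between the facing ends after lifting off, against the 4 mm limit. A picture after the plunger press showed the same offset.
- **Plunger:** I pressed the cap until it stopped at a tip height of 34 mm, which is its full 12 mm travel, with up to 29 N. It stayed down in all three camera views.
- **Ring and loose items:** The ring's line read 155–157° throughout, which is within measuring error, so I saw no sign that it turned. The robot never went near the tape roll, tape measure or screwdriver, and they look undisturbed, though I did not measure them.
- **Disagreements:** The camera views disagreed on the dial's axis by up to about 3 mm and on the plunger's position by up to about 8 mm. I used (581.5, 14) for the axis and (616, 135) for the plunger. Contact forces and later pictures bore out both.

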